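Hold a tube down on the touch mixer

ROBOT

A 6-joint arm with a two-finger parallel gripper is mounted at the origin on the work surface. World frame = base frame: x ahead of the robot, y to its left, z up, the work surface at z = 0. Lengths are in m, angles in rad, forces in N, time in s.
With the tool pointing down it reaches from about 0.275 to 0.725 m from the base axis. Payload 5.6 kg.
Tool frame: the origin (TCP) lies between the finger pads; the fingertips stand r.tip_reach ahead of it and the grasp point (between the pads) is the TCP (r.tip_reach is the distance from the TCP to the fingertips, in m); y points along the fingers, z is the direction in which the jaws open and shut, and the axes are right-handed (so a half turn about y gives the same grasp; the last joint's range is limited). The gripper opens to 85 mm and grips with 20 to 120 N. Pads are 22 mm wide; open, the fingers measure 114 mm over their backs; the gripper's body (76 mm by 85 mm) begins 54 mm behind the grasp point. The pads swing forward as they close: fully open they stand 13 mm farther back than shut.
Start: joints at [1.48, 0.255, 0.108, 0, -1.424, -0.285], TCP at [0.202, 0.512, 0.25] pointing down, gripper open.
Joint ranges: [-2.95, 2.95], [-1.21, 1.97], [-1.09, 1.5], [-2.87, 1.71], [-2.94, -0.07], [-3.05, 3.05]. Speed limits (rad/s): [2.57, 2.57, 3.14, 3.14, 3.14, 3.14].

INTERFACE

Orientations are given as a rotation vector (axis times angle).
In Python, from plant import sensors, eyes, r gives the robot as it stands.
- The arm moves only by the shell command python3 -m crank 'ROWS' [FORCE]. ROWS is JSON, one flat list of numbers, 5 for each row, row after row: the shift along the tool's x, y, z in m, then the turn about the tool's y in rad, then the closure, from -1 (fully open) to 1 (shut). In form: [tx, ty, tz, twist, grip, tx, ty, tz, twist, grip, ...]. A call has 1 to 12 rows; each row shifts and turns the pose as measured when the row begins, along the tool's axes as they then stand; what a row does not reach is not made up. A row lasts 1/8 s, in which the tool goes at most 62.5 mm and 10.7 degrees, less where a joint would pass 70% of its speed; a pose out of reach is approached as far as the arm can. A call with a gripper value outside its range is refused whole. The fingers move at their own pace and stop on an object; FORCE is the grip in N (left out, the last holds). Time passes only in rows, so rows that do not move let the fingers close. It gives the time, the measured TCP pose, the force and the opening at its end, in the units of the state.
- sensors.read_state(): the state, without advancing time (a new reading comes with each control period).
- eyes.get_image(name): name is "scene" or "top" or "wrist"; returns a dict with "frame" (400x640x3 uint8, blue, green, red), "vfov" (degrees; the focal length in pixels is half the picture's height over the tangent of half this angle, whatever the lens; pixels are square), "cx", "cy" (the principal point, pixels), "rvec" (rotation vector, rad) and "tvec" (3), from world to camera coordinates, as OpenCV has them. Camera axes: x right, y down, z forward; pixel columns grow to the right and rows downward; lengths in m; the calibration is good to about 2 mm. A picture is of the moment at which its call begins. There is no depth.
- r.hand_in(): hands the job in, once; it reports no verdict.
The state is a dict: "time": time; "qpos": joint angles; "joint_velocities": joint speeds; "joint_efforts": joint torques, N m; "tcp_pos": TCP position; "eef_rot": TCP orientation; "contact_force": force on the tool from outside, world axes, zero at the start; "torque": the same for the moment, N m; "opening": finger opening in m.
Only numpy, scipy, OpenCV 4.12 (cv2) and the standard library are available. Lean on these libraries where they do the work, as an engineer would, in place of code of your own. Each camera call takes 0.05 s, during which the arm holds its last target.

TASK

Lift the tall conical-bottomed screw-cap tube out of the rack, stand its tip in the rubber cup of the touch-operated vortex mixer, and press the tube down, upright, until the sprung cup is fully down on its stop, without ramming it. Finish while still holding the tube there, pressed against the stop; leave the two shorter tubes and everything else on the bench where they are.

Things in the scene. Friction and masses are not known exactly. Their poses are not given: they have to be found in the camera images.
- tube: the tall 50 ml centrifuge tube, frosted plastic with a white screw cap, loose, about 55 g, standing in the rack. Origin at the centre of its tip, z along its axis towards the cap. Conical tip: radius 5 mm flat end widening to the 29 mm diameter barrel 15 mm up; cap 34 mm diameter from 103 to 118 mm (the top). It stands 118 mm tall, the tallest of the three tubes in the rack
- tube_cap (a point): centre of the tube's cap, on its axis, 110.5 mm above the tip and 7.5 mm below the top: the place to grip it
- rack: fixed blue plastic tube rack, an open grid of 2 rows (along its x) by 5 columns (along its y) of square holes 32.5 mm wide at 40.5 mm pitch; 89 x 210.5 x 76 mm. Origin at the centre of its underside, z up. Tubes stand on its base plate, 4 mm above the bench; top of its upper grid 76 mm above the bench. The three tubes stand in holes at (x,y) = (-20,-81), (20,0) and (-20,81) mm, in any order
- mixer: the touch-operated vortex mixer, fixed: white and grey housing 130 x 112 mm, 70 mm high without its cup, dial on the side facing its -x. Origin at the centre of its underside. The cup's axis is vertical, 6 mm along its +x
- cup_floor (a point): centre of the flat inner floor of the mixer's black rubber cup, 89 mm above the bench when up; moves with the cup. The cup's hollow is a cone: about 12.5 mm radius at the floor, about 19.5 mm radius at the rim, 13 mm deep; outside 47 mm diameter at the rim. The tube's tip stands on this floor
- head (a joint): how far the mixer's sprung cup is pressed down, m: 0 up, 0.006 fully down on its hard stop. The spring needs about 3 N to start moving and about 8 N to reach the stop; beyond that the stop is rigid. With less than about 8 N the cup floats short of the stop; a steady push of 12 to 20 N holds it safely there; over 40 N is ramming it
- universal_a: one of two shorter bottles in the rack, 92 mm tall, flat-bottomed, barrel 28 mm and cap 33 mm diameter, of the same plastic; to be left in place. Origin under its base centre
- universal_b: the other shorter bottle, same as universal_a
- beaker: empty glass beaker 68 mm diameter, 90 mm tall, a bystander. Origin under its base
- jar: small amber jar 42 mm diameter, 60 mm tall, a bystander between rack and mixer. Origin under its base
- wash_bottle: white wash bottle 68 mm diameter, about 205 mm tall with its spout, a bystander. Origin under its base
- flask: stoppered conical flask 66 mm diameter, 118 mm tall, a bystander. Origin under its base
- marker: marker pen lying on the bench, 130 x 13 x 12 mm, a bystander. Origin under its middle
Mind the look-alikes: they are no part of the job. What is shaped like the tube but brown, red or turquoise is not meant.

How it is judged:
By the outcome, as a careful person would: the job done as asked, in the order asked, and still so for the second after the job is handed in, while the arm keeps its last pose, push and grip.
It also fails if it takes over 43 s, if anything falls off the work surface, if the arm or the gripper's body presses on something with over 40 N, if the wrist force passes 120 N, or if a joint passes its speed limit or range.

## Working session

There is one attempt and no reset: what is moved stays moved. The work goes in short steps, Python scripts to look and compute and a shell command to move; the robot and the scene stay as the last step left them, time stands still between calls to the robot, and variables do not carry over. Pictures are saved under pics/ and viewed, and the job is handed in when it is done.

```bash
mkdir -p pics; ls; python3 - <<'E'
from plant import sensors, eyes, r
import cv2
print(sensors.read_state(), r.tip_reach)
for n in ("scene","top","wrist"):
    d=eyes.get_image(n); cv2.imwrite(f"pics/{n}0.png",d["frame"]); print(n,{k:d[k] for k in d if k!="frame"})
E
```

```text
pics
{'time': 0.0, 'qpos': array([ 1.47962591e+00,  2.55737112e-01,  1.06992083e-01, -4.74524540e-04,
       -1.42392574e+00, -2.84567367e-01]), 'joint_velocities': array([ 0.00108768, -0.00124691,  0.00063702,  0.00146761,  0.00228051,
        0.00133911]), 'joint_efforts': array([ 5.51224348e-04, -3.86625195e+01,  2.37944394e+01,  5.36516637e+00,
       -6.02007625e-03,  2.94299241e-06]), 'tcp_pos': array([0.20161831, 0.51120281, 0.2493961 ]), 'eef_rot': array([-0.38301174, -2.01387626,  2.01779754]), 'contact_force': array([-0.48077269,  0.0292516 , -0.47860554]), 'torque': array([ 0.04001227, -0.01906738,  0.00179701]), 'opening': 0.08481807208138147} 0.019
scene {'vfov': 50.043824140335374, 'cx': 318.48464903744497, 'cy': 198.2565905544242, 'rvec': array([ 2.1555779 ,  0.98220082, -0.39244688]), 'tvec': array([-0.35821948, -0.25632706,  1.35871609])}
top {'vfov': 49.556899988007416, 'cx': 318.8501070086045, 'cy': 200.9226430491223, 'rvec': array([ 2.20197552, -2.21634448,  0.04303947]), 'tvec': array([-0.02266476,  0.56102531,  1.01580519])}
wrist {'vfov': 66.60095216561939, 'cx': 315.2424994709405, 'cy': 197.97928622795803, 'rvec': array([-1.66936785,  2.45569531,  0.33312026]), 'tvec': array([ 0.54838386, -0.03523897,  0.37837343])}
```

View pics/scene0.png

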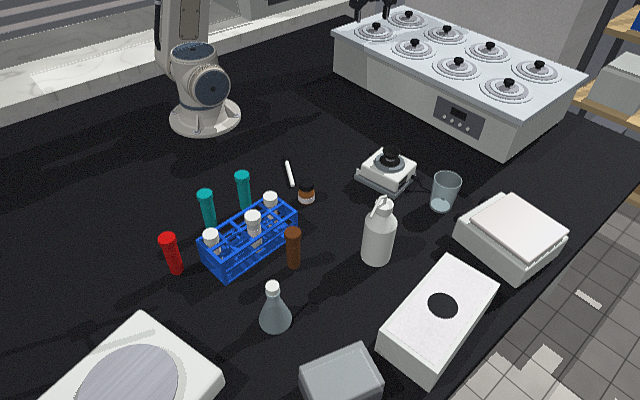

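View pics/top0.png

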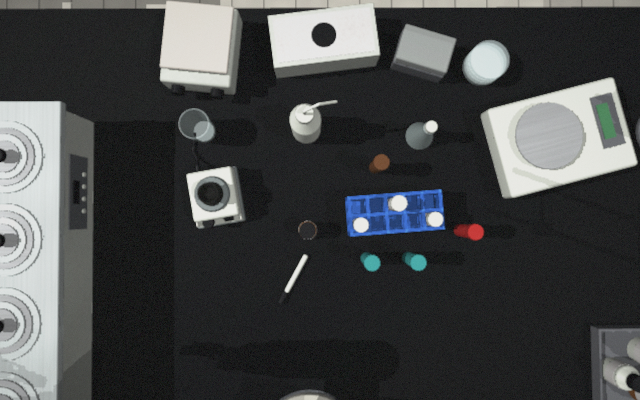

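View pics/wrist0.png

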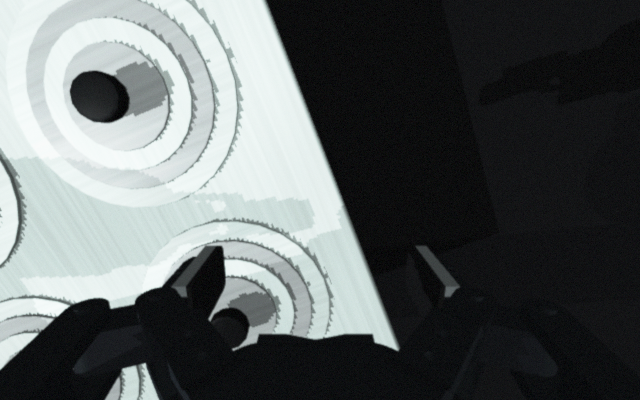

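```bash
cat > h.py <<'E'
import numpy as np, cv2
def K(d):
    f=200/np.tan(np.radians(d["vfov"]/2)); return np.array([[f,0,d["cx"]],[0,f,d["cy"]],[0,0,1.]])
def ray(d,u,v):
    R=cv2.Rodrigues(d["rvec"])[0]; c=-R.T@d["tvec"]; w=R.T@np.linalg.inv(K(d))@[u,v,1]; return c,w/np.linalg.norm(w)
def atz(d,u,v,z):
    c,w=ray(d,u,v); return c+w*(z-c[2])/w[2]
def proj(d,P):
    return cv2.projectPoints(np.atleast_2d(np.float64(P)),d["rvec"],d["tvec"],K(d),None)[0][:,0]
def tri(a,pa,b,pb):
    c1,w1=ray(a,*pa);c2,w2=ray(b,*pb)
    s=np.linalg.lstsq(np.stack([w1,-w2],1),c2-c1,rcond=None)[0]
    p,q=c1+s[0]*w1,c2+s[1]*w2; return (p+q)/2,np.linalg.norm(p-q)
def crop(img,x0,y0,x1,y1,s,name):
    cv2.imwrite("pics/"+name,cv2.resize(img[y0:y1,x0:x1],None,fx=s,fy=s,interpolation=cv2.INTER_CUBIC))
E
python3 - <<'E'
from plant import eyes
from h import *
s=eyes.get_image("scene");t=eyes.get_image("top")
np.save("cal.npy",{"s":s,"t":t},allow_pickle=True)
a=cv2.resize(s["frame"][170:290,150:310],None,fx=5,fy=5,interpolation=cv2.INTER_CUBIC);cv2.imwrite("pics/s1.png",a)
crop(s["frame"],340,130,480,230,5,"s2.png")
crop(t["frame"],330,170,490,280,5,"t1.png")
crop(t["frame"],170,100,330,250,4,"t2.png")
E
```

```text
(no output)
```

View pics/s1.png

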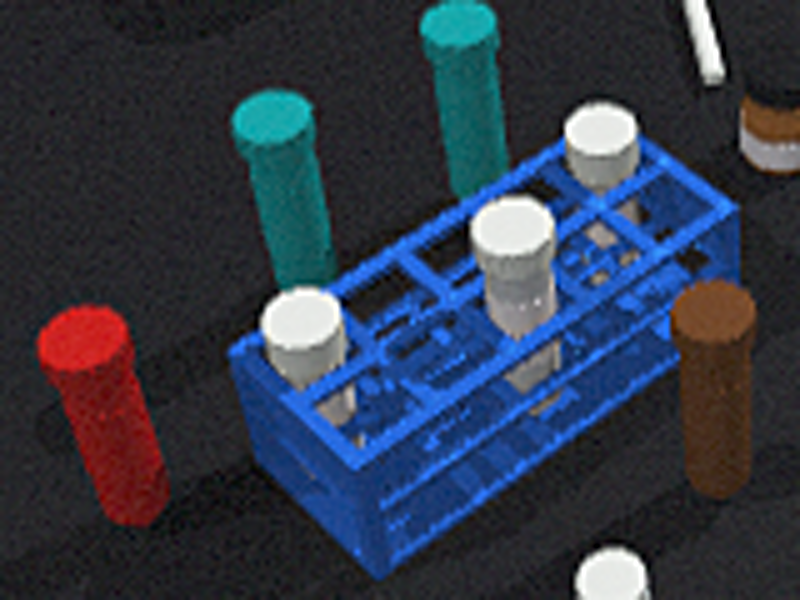

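View pics/t1.png

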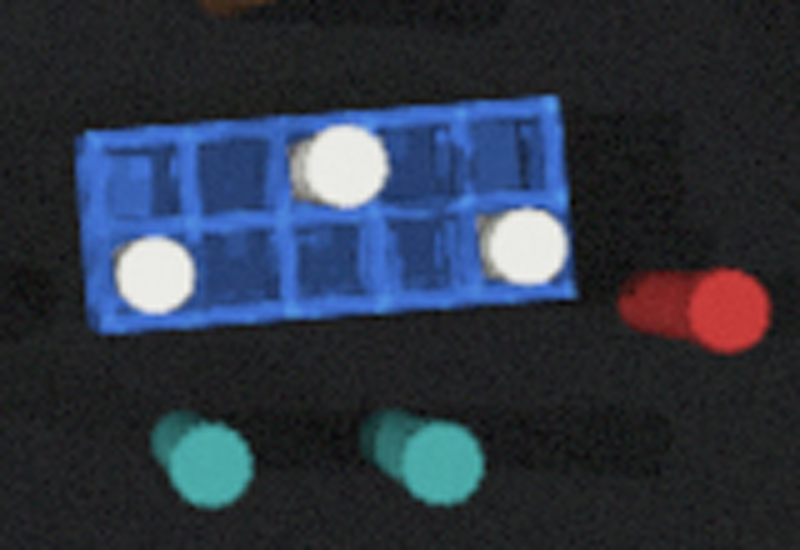

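View pics/t2.png

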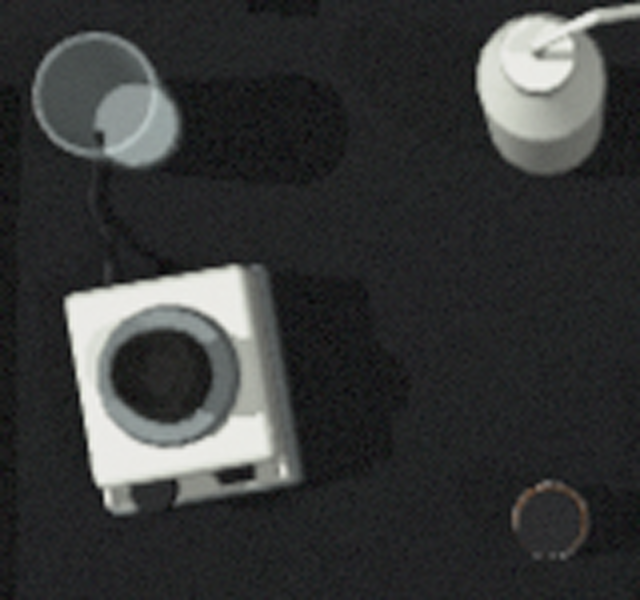

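View pics/s2.png

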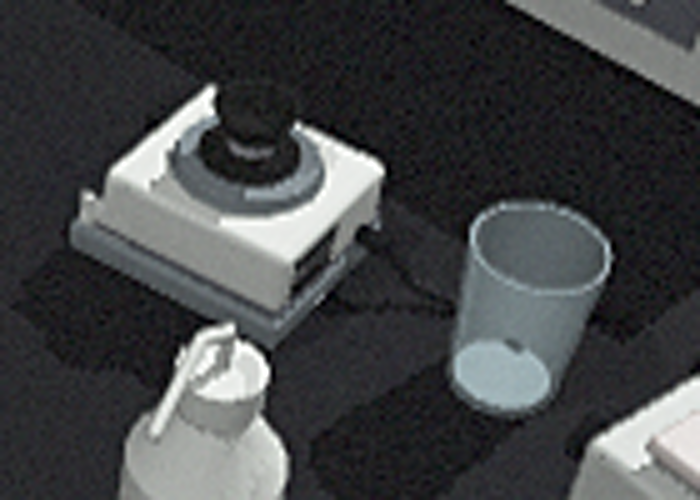

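```bash
python3 - <<'E'
from h import *
c=np.load("cal.npy",allow_pickle=True).item();s,t=c["s"],c["t"]
o=lambda x,y,x0,y0,k:(x0+(x+.5)/k-.5,y0+(y+.5)/k-.5)
for nm,a,b in (("mid",(513,229),(346,167)),("L",(303,317),(527,246)),("R",(601,130),(155,275))):
    print(nm,tri(s,o(*a,150,170,5),t,o(*b,330,170,5)))
print("mid@.122",atz(t,*o(346,167,330,170,5),.122))
print("L,R@.096",[atz(t,*o(*b,330,170,5),.096) for b in((527,246),(155,275))])
# rack corners top z=.076
cs=np.array([atz(t,*o(*b,330,170,5),.076) for b in((80,133),(557,97),(576,297),(96,332))]);print("rack",cs,cs.mean(0))
m=[atz(t,*o(*b,170,100,4),.07) for b in ((68,298),(243,266),(278,455),(100,485))]
print("mixer",m,np.mean(m,0))
print("ring",atz(t,*o(169,374,170,100,4),.075), "cup rim?",atz(t,*o(159,373,170,100,4),.102))
E
```

```text
mid (array([ 0.55132292, -0.19505494,  0.11976928]), np.float64(0.00191127843252458))
L (array([ 0.51708627, -0.27790978,  0.09616472]), np.float64(0.0024164095611304967))
R (array([ 0.50548612, -0.11669703,  0.09518554]), np.float64(0.0026357403447850236))
mid@.122 [ 0.5518472  -0.19385614  0.122     ]
L,R@.096 [array([ 0.51778179, -0.27692955,  0.096     ]), array([ 0.50633211, -0.11557869,  0.096     ])]
rack [[ 0.56882537 -0.0850503   0.076     ]
 [ 0.58346432 -0.29676597  0.076     ]
 [ 0.49487933 -0.30380766  0.076     ]
 [ 0.48092037 -0.09135908  0.076     ]] [ 0.53202235 -0.19424575  0.076     ]
mixer [array([0.62043269, 0.26775849, 0.07      ]), array([0.63771194, 0.1706208 , 0.07      ]), array([0.53242451, 0.15125158, 0.07      ]), array([0.51645896, 0.24975715, 0.07      ])] [0.57675703 0.209847   0.07      ]
ring [0.57753347 0.21047115 0.075     ] cup rim? [0.57672485 0.20937567 0.102     ]
```

```bash
python3 - <<'E'
from h import *
c=np.load("cal.npy",allow_pickle=True).item();s,t=c["s"],c["t"]
g=lambda f:np.clip((f.astype(float)/255)**.45*255,0,255).astype(np.uint8)
crop(g(t["frame"]),180,155,260,240,9,"t3.png");crop(g(s["frame"]),350,135,430,205,10,"s3.png")
E
```

```text
(no output)
```

View pics/t3.png

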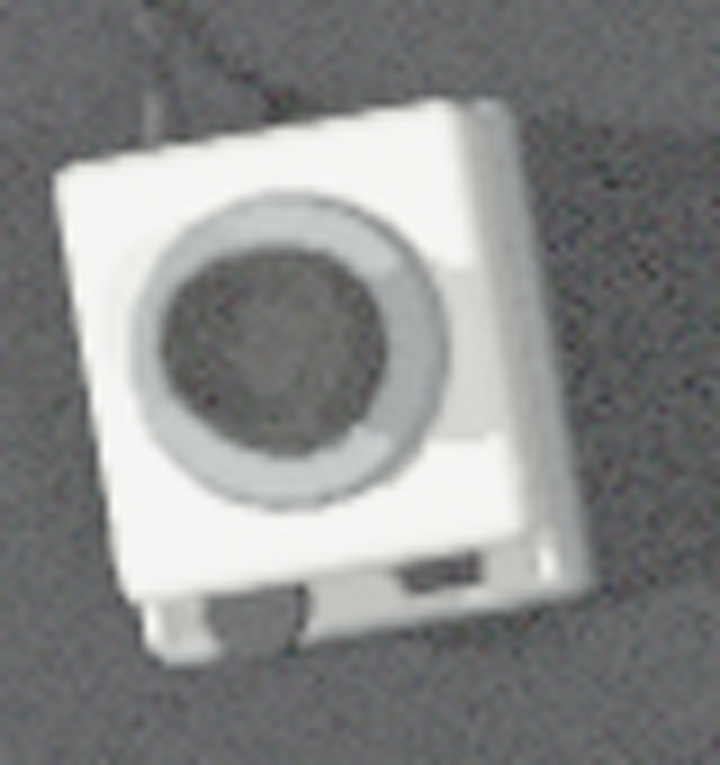

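View pics/s3.png

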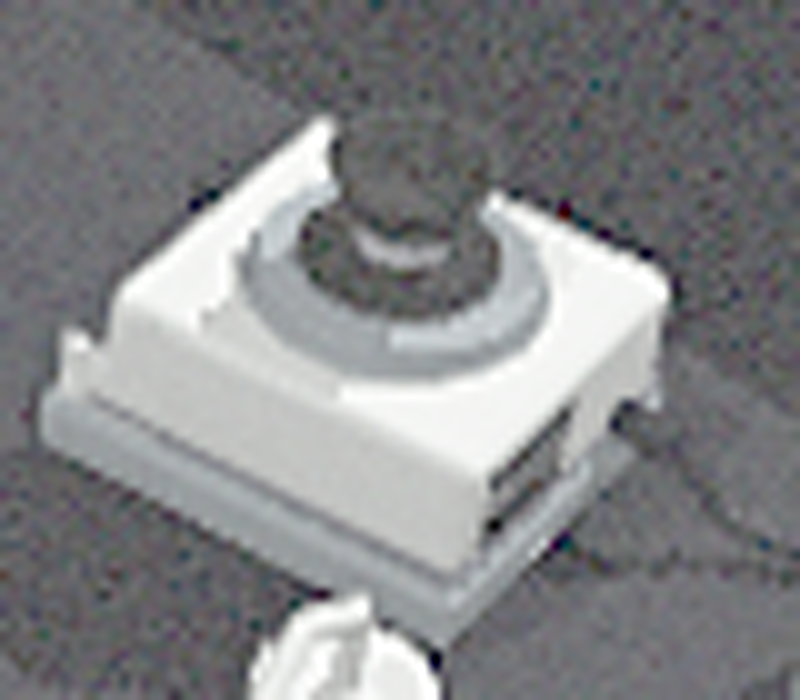

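```bash
python3 - <<'E'
from h import *
c=np.load("cal.npy",allow_pickle=True).item();s,t=c["s"],c["t"]
o=lambda x,y,x0,y0,k:(x0+(x+.5)/k-.5,y0+(y+.5)/k-.5)
for z in (.07,.075,.08): print(z,atz(t,*o(290,349,180,155,9),z), atz(t,*o(133,349,180,155,9),z)-atz(t,*o(448,349,180,155,9),z))
print("s ring",[atz(s,*o(396,283,350,135,10),z) for z in (.07,.075)])
print(atz(t,*o(160+98,245+98,180,155,9),.102), "scene rim", atz(s,*o(409,160,350,135,10),.102))
g=lambda f:np.clip((f.astype(float)/255)**.45*255,0,255).astype(np.uint8)
ax=np.array([.578,.211])
a=np.linspace(0,2*np.pi,60)
for d,x0,y0,x1,y1,k,n in((t,180,155,260,240,9,"t4.png"),(s,350,135,430,205,10,"s4.png")):
    im=cv2.resize(g(d["frame"])[y0:y1,x0:x1],None,fx=k,fy=k,interpolation=cv2.INTER_CUBIC)
    for r_,z,col in((.0235,.102,(0,0,255)),(.0125,.089,(0,255,0))):
        p=proj(d,np.c_[ax[0]+r_*np.cos(a),ax[1]+r_*np.sin(a),0*a+z])
        p=((p-[x0,y0]+.5)*k-.5).round().astype(np.int32); cv2.polylines(im,[p],True,col,1)
    cv2.imwrite("pics/"+n,im)
E
```

```text
0.07 [0.57732702 0.21188161 0.07      ] [0.00048586 0.07760764 0.        ]
0.075 [0.57707393 0.21068507 0.075     ] [0.00048334 0.07720475 0.        ]
0.08 [0.57682084 0.20948853 0.08      ] [0.00048081 0.07680186 0.        ]
s ring [array([0.58174705, 0.2041916 , 0.07      ]), array([0.5854486 , 0.19902228, 0.075     ])]
[0.5771882  0.21184734 0.102     ] scene rim [0.57443755 0.21086945 0.102     ]
```

View pics/t4.png

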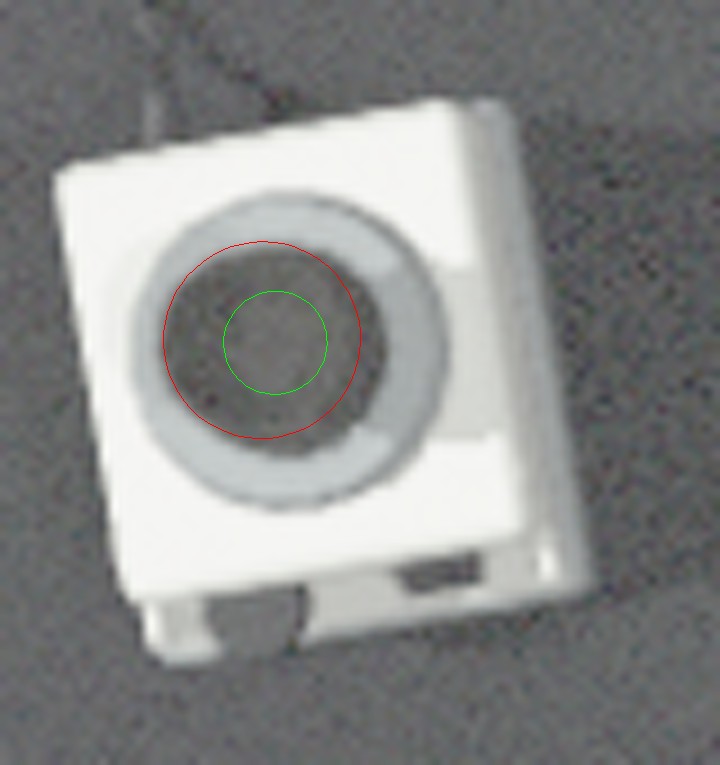

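View pics/s4.png

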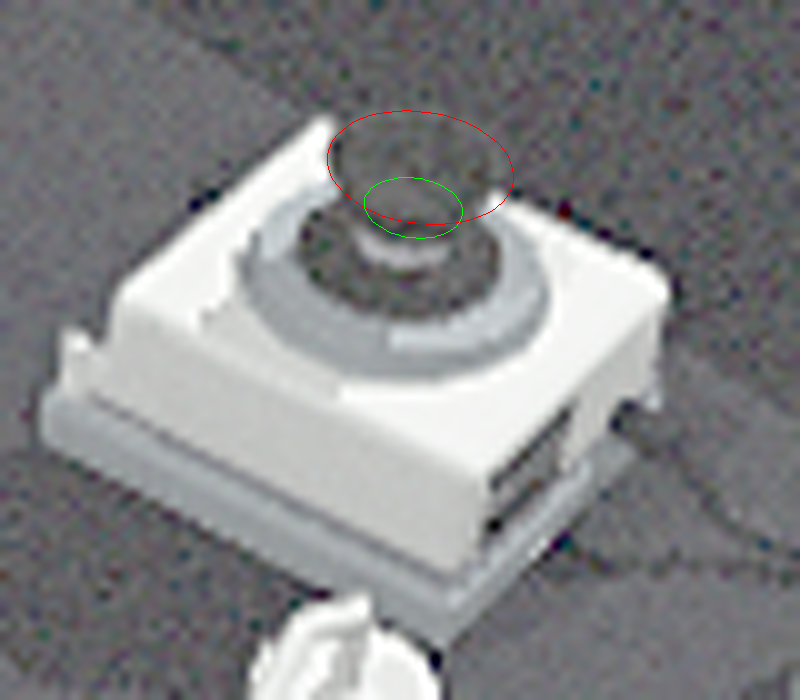

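```bash
cat >> h.py <<'E'
from scipy.spatial.transform import Rotation as Ro
def st(goal=None,z=None):
    from plant import sensors
    s=sensors.read_state(); R=Ro.from_rotvec(s["eef_rot"]).as_matrix()
    print("t",round(s["time"],3),"tcp",s["tcp_pos"].round(4),"F",s["contact_force"].round(2),"M",s["torque"].round(2),"op",round(s["opening"],4))
    print("R",R.round(4).tolist(),"q",s["qpos"].round(3))
    if goal is not None:
        print("d world",(np.array(goal)-s["tcp_pos"]).round(4),"d tool",(R.T@(np.array(goal)-s["tcp_pos"])).round(4))
    return s,R
E
python3 - <<'E'
from h import *
st((.5515,-.194,.25))
c=np.load("cal.npy",allow_pickle=True).item();s,t=c["s"],c["t"]
print("brown",tri(t,(382,161.5),s,(293,232)),atz(t,382,161.5,.118))
print("wash",atz(t,305,110,.15))
E
```

```text
t 0.25 tcp [0.2018 0.5114 0.2499] F [-0.41 -0.27 -0.3 ] M [-0.02  0.    0.03] op 0.0855
R [[-0.9302, -0.0003, -0.3671], [0.3671, -0.0008, -0.9302], [-0.0, -1.0, 0.0008]] q [ 1.48   0.255  0.108 -0.    -1.424 -0.285]
d world [ 3.497e-01 -7.054e-01  1.000e-04] d tool [-5.843e-01  4.000e-04  5.278e-01]
brown (array([ 0.64022072, -0.15987715,  0.11863574]), np.float64(0.00014192517099040507)) [ 0.64025281 -0.16002993  0.118     ]
wash [0.74331008 0.00194008 0.15      ]
```

```bash
python3 -m crank '[-0.04,0,0.036,0,-1,-0.04,0,0.036,0,-1,-0.04,0,0.036,0,-1,-0.04,0,0.036,0,-1,-0.04,0,0.036,0,-1,-0.04,0,0.036,0,-1,-0.04,0,0.036,0,-1,-0.04,0,0.036,0,-1,-0.04,0,0.036,0,-1,-0.04,0,0.036,0,-1]' 80
python3 -c "
from h import *
st((.5515,-.194,.25))"
```

```text
time: 1.5
tcp_pos: [0.447, 0.0174, 0.2502]
eef_rot: [-0.379, -2.021, 2.022]
contact_force: [1.1, 0.7, 0.7]
opening: 0.0855
t 1.5 tcp [0.447  0.0174 0.2502] F [1.14 0.74 0.74] M [ 0.13 -0.16 -0.03] op 0.0855
R [[-0.933, 0.0023, -0.3598], [0.3598, -0.0009, -0.933], [-0.0025, -1.0, 0.0]] q [ 0.393  0.049 -0.14   0.002 -1.38   0.81 ]
d world [ 1.045e-01 -2.114e-01 -2.000e-04] d tool [-0.1736  0.0006  0.1597]
```

```bash
python3 -m crank '[-0.04,0,0.037,0,-1,-0.04,0,0.037,0,-1,-0.04,0,0.037,0,-1,-0.04,0,0.037,0,-1,-0.014,0,0.012,0,-1,0,0,0,0,-1]'
python3 -c "
from h import *
st((.5515,-.194,.25))
from plant import eyes
d=eyes.get_image('wrist');np.save('w1.npy',d,allow_pickle=True);cv2.imwrite('pics/w1.png',d['frame'])
print(proj(d,[(.5515,-.194,.122),(.5515,-.194,.107)]))
"
```

```text
time: 2.25
tcp_pos: [0.5545, -0.2057, 0.2485]
eef_rot: [-0.381, -2.017, 2.018]
contact_force: [-0.9, 1.2, -0.1]
opening: 0.0853
t 2.25 tcp [ 0.5545 -0.2057  0.2485] F [-0.86  1.17 -0.12] M [-0.01  0.04  0.06] op 0.0853
R [[-0.9311, 0.0002, -0.3647], [0.3647, -0.0001, -0.9311], [-0.0003, -1.0, -0.0]] q [-0.091  0.338  0.219  0.    -1.451  1.289]
d world [-0.003   0.0117  0.0015] d tool [ 0.0071 -0.0015 -0.0098]
[[302.90837394 204.02993676]
 [303.55398691 199.27434124]]
```

View pics/w1.png

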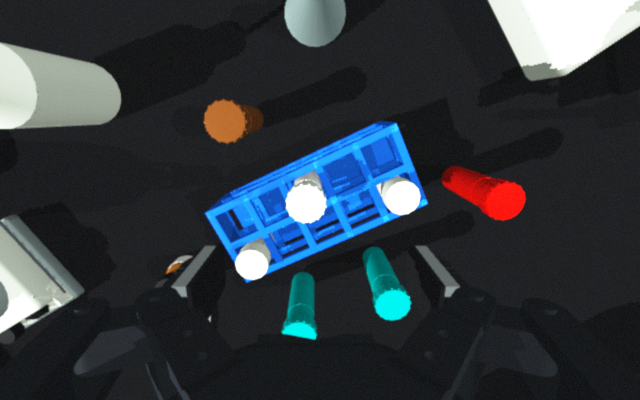

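```bash
python3 -c "
from h import *
d=np.load('w1.npy',allow_pickle=True).item()
t=np.load('cal.npy',allow_pickle=True).item()['t']
crop(d['frame'],260,150,360,250,6,'w1c.png')
print(atz(d,305.5,201.5,.122),tri(d,(305.5,201.5),t,(399.2,203.4)))"
```

```text
[ 0.55278253 -0.19690907  0.122     ] (array([ 0.55112712, -0.19598466,  0.11544917]), np.float64(8.774443147392937e-05))
```

View pics/w1c.png

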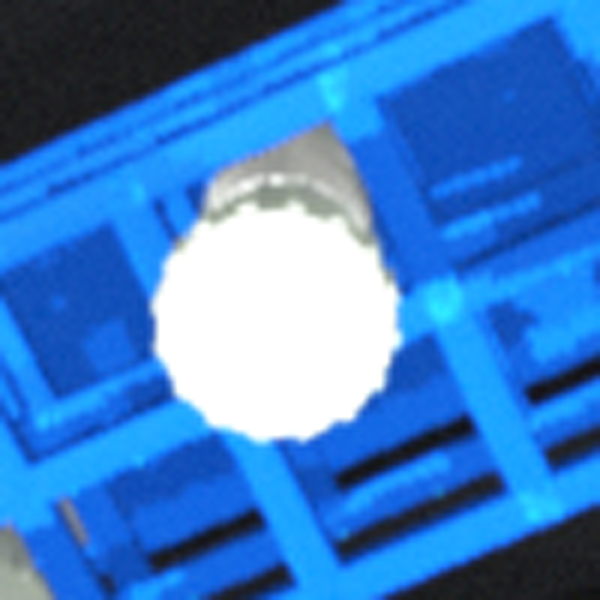

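```bash
python3 -m crank '[0.006,0.02,-0.009,0,-1,0,0.035,0,0,-1,0,0.035,0,0,-1,0,0.02,0,0,-1,0,0,0,0,-1]'
python3 -c "
from h import *
st((.5522,-.195,.1145))
"
```

```text
time: 2.92
tcp_pos: [0.5509, -0.1889, 0.1381]
eef_rot: [-0.379, -2.024, 2.021]
contact_force: [0.4, 0.6, 1.7]
opening: 0.0853
t 2.925 tcp [ 0.5509 -0.1889  0.1381] F [0.35 0.55 1.66] M [-0.04  0.01  0.  ] op 0.0853
R [[-0.9334, 0.004, -0.3588], [0.3588, 0.0007, -0.9334], [-0.0035, -1.0, -0.0021]] q [-6.300e-02  3.720e-01 -1.600e-02 -1.000e-03 -1.178e+00  1.267e+00]
d world [ 0.0013 -0.0061 -0.0236] d tool [-0.0033  0.0236  0.0053]
```

```bash
python3 -m crank '[-0.003,0.01,0.005,0,-1,0,0.007,0,0,-1,0,0,0,0,-1]'
python3 -c "
from h import *
st((.5522,-.195,.1145))
"
```

```text
time: 3.3
tcp_pos: [0.5532, -0.1943, 0.1228]
eef_rot: [-0.383, -2.027, 2.024]
contact_force: [0.4, -1.5, 0.0]
opening: 0.0855
t 3.3 tcp [ 0.5532 -0.1943  0.1228] F [ 0.4  -1.47  0.  ] M [ 0.01  0.02 -0.02] op 0.0855
R [[-0.9339, 0.0084, -0.3575], [0.3575, -0.0001, -0.9339], [-0.0079, -1.0, -0.0029]] q [-7.200e-02  3.880e-01 -3.300e-02 -1.000e-03 -1.141e+00  1.277e+00]
d world [-0.001  -0.0007 -0.0083] d tool [0.0008 0.0083 0.001 ]
```

```bash
python3 -m crank '[0.001,0.007,0.001,0,-1,0,0.001,0,0,-1,0,0,0,0,-1]'
python3 -c "
from h import *
st((.5522,-.195,.1145))
from plant import eyes
d=eyes.get_image('scene');crop(d['frame'],180,130,330,270,5,'s5.png')
d=eyes.get_image('wrist');cv2.imwrite('pics/w2.png',d['frame'])
"
```

```text
time: 3.68
tcp_pos: [0.5523, -0.1952, 0.115]
eef_rot: [-0.385, -2.027, 2.024]
contact_force: [0.2, 0.2, 0.4]
opening: 0.0852
t 3.675 tcp [ 0.5523 -0.1952  0.115 ] F [0.22 0.16 0.41] M [ 0.03  0.08 -0.04] op 0.0852
R [[-0.9338, 0.0097, -0.3576], [0.3576, -0.0004, -0.9339], [-0.0092, -1.0, -0.003]] q [-0.073  0.393 -0.048 -0.    -1.12   1.278]
d world [-0.0001  0.0002 -0.0005] d tool [ 0.0002  0.0005 -0.0001]
```

View pics/s5.png

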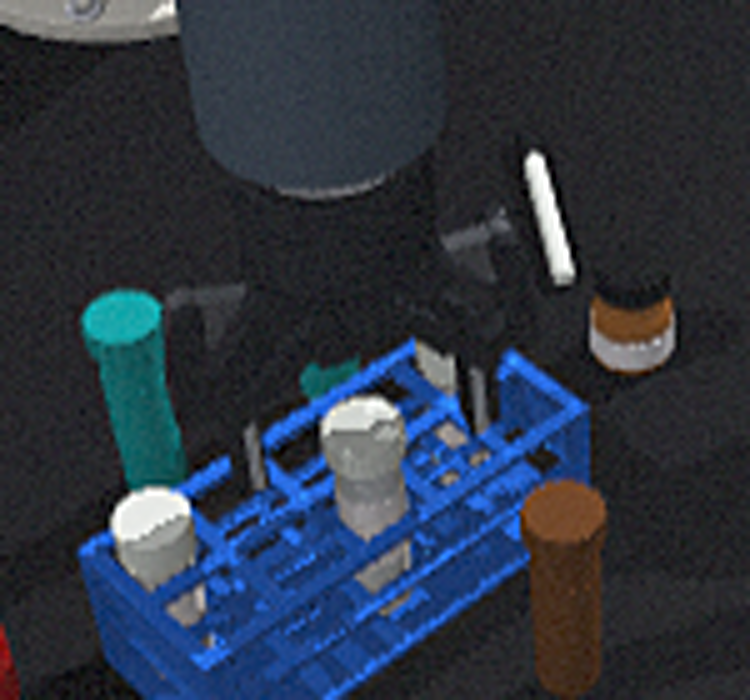

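View pics/w2.png

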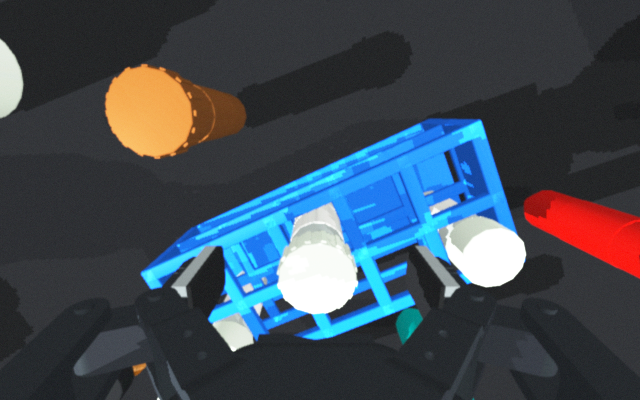

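```bash
python3 -m crank '[0,0,0,0,1,0,0,0,0,1,0,0,0,0,1,0,0,0,0,1,0,0,0,0,1,0,0,0,0,1]' 80
python3 -c "
from h import *
st((.5522,-.195,.1145))
from plant import eyes
d=eyes.get_image('wrist');cv2.imwrite('pics/w3.png',d['frame'])
"
```

```text
time: 4.53
tcp_pos: [0.5528, -0.1952, 0.1158]
eef_rot: [-0.386, -2.028, 2.025]
contact_force: [0.8, -0.8, 0.3]
opening: 0.0301
t 4.525 tcp [ 0.5528 -0.1952  0.1158] F [ 0.81 -0.75  0.29] M [-0.03  0.04 -0.04] op 0.0301
R [[-0.9339, 0.011, -0.3574], [0.3574, -0.0008, -0.9339], [-0.0106, -0.9999, -0.0032]] q [-0.073  0.392 -0.047 -0.    -1.12   1.278]
d world [-0.0006  0.0002 -0.0013] d tool [ 0.0006  0.0012 -0.    ]
```

View pics/w3.png

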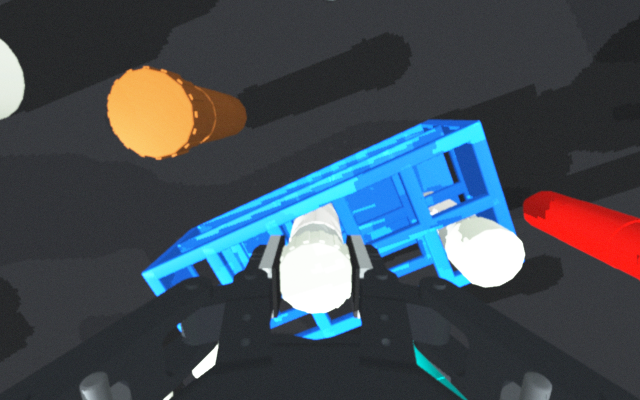

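```bash
python3 -m crank '[0,0,0,0,1,0,-0.01,0,0,1,0,-0.02,0,0,1,0,0,0,0,1]'
python3 -c "
from h import *
st((.5522,-.195,.1145))
from plant import eyes
d=eyes.get_image('scene');crop(d['frame'],180,130,330,270,5,'s6.png')
"
```

```text
time: 5.08
tcp_pos: [0.5521, -0.1951, 0.1468]
eef_rot: [-0.385, -2.027, 2.024]
contact_force: [0.1, -1.0, -1.4]
opening: 0.0308
t 5.075 tcp [ 0.5521 -0.1951  0.1468] F [ 0.11 -1.03 -1.4 ] M [ 0.    0.03 -0.01] op 0.0308
R [[-0.9338, 0.01, -0.3576], [0.3576, -0.0004, -0.9339], [-0.0094, -1.0, -0.0032]] q [-7.300e-02  3.680e-01  1.000e-03 -0.000e+00 -1.193e+00  1.278e+00]
d world [ 0.0001  0.0001 -0.0323] d tool [ 0.0002  0.0323 -0.    ]
```

View pics/s6.png

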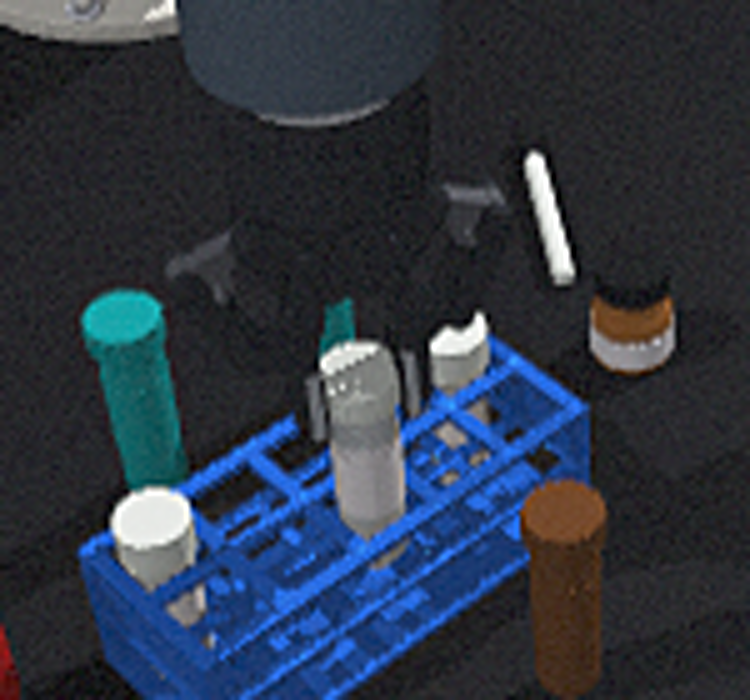

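```bash
python3 -m crank '[0,-0.025,0,0,1,0,-0.035,0,0,1,0,-0.035,0,0,1,0,-0.02,0,0,1,0,0,0,0,1]'
python3 -c "
from h import *
st((.5765,.2108,.27))
from plant import eyes
d=eyes.get_image('scene');crop(d['frame'],180,90,330,270,4,'s7.png')
"
```

```text
time: 5.75
tcp_pos: [0.549, -0.1938, 0.2582]
eef_rot: [-0.374, -2.025, 2.017]
contact_force: [0.2, -0.1, -0.2]
opening: 0.0305
t 5.75 tcp [ 0.549  -0.1938  0.2582] F [ 0.21 -0.09 -0.24] M [-0.05 -0.02 -0.01] op 0.0305
R [[-0.9336, -0.0001, -0.3583], [0.3583, 0.004, -0.9336], [0.0015, -1.0, -0.0037]] q [-0.073  0.319  0.217 -0.004 -1.469  1.278]
d world [0.0275 0.4046 0.0118] d tool [ 0.1193 -0.0102 -0.3876]
```

View pics/s7.png

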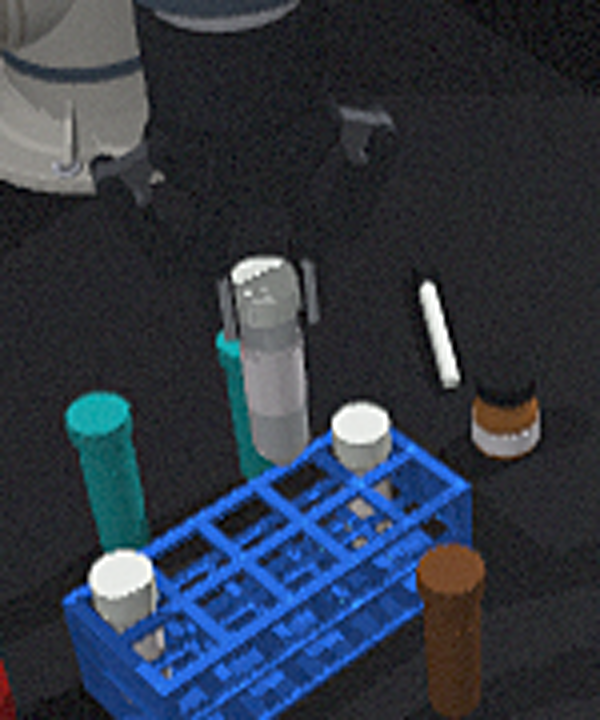

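```bash
python3 -m crank '[0.006,-0.002,-0.02,0,1,0.012,-0.002,-0.04,0,1,0.013,-0.002,-0.043,0,1,0.013,-0.002,-0.043,0,1,0.013,0,-0.043,0,1,0.013,0,-0.043,0,1,0.013,0,-0.043,0,1,0.013,0,-0.043,0,1,0.008,0,-0.025,0,1,0,0,0,0,1,0,0,0,0,1]'
python3 -c "
from h import *
st((.5765,.2108,.2505))
"
```

```text
time: 7.18
tcp_pos: [0.5664, 0.1841, 0.2498]
eef_rot: [-0.34, -2.008, 2.014]
contact_force: [0.8, 0.2, -0.3]
opening: 0.0304
t 7.175 tcp [0.5664 0.1841 0.2498] F [ 0.77  0.19 -0.34] M [-0.01 -0.08 -0.04] op 0.0304
R [[-0.9343, -0.0291, -0.3554], [0.3555, 0.0025, -0.9347], [0.0281, -0.9996, 0.008]] q [ 0.566  0.366  0.268 -0.018 -1.496  0.643]
d world [0.0101 0.0267 0.0007] d tool [ 0.     -0.0009 -0.0285]
```

```bash
python3 -m crank '[-0.001,0,-0.01,0,1,-0.001,0,-0.01,0,1,-0.001,0,-0.005,0,1,0,0,0,0,1]'
python3 -c "
from h import *
s,R=st((.5765,.2108,.2495))
print('tip',s['tcp_pos']+.1105*R[:,1])
from plant import eyes
d=eyes.get_image('scene');crop(d['frame'],330,40,480,220,4,'s8.png')
d=eyes.get_image('wrist');np.save('w4.npy',d,allow_pickle=True);cv2.imwrite('pics/w4.png',d['frame'])
"
```

```text
time: 7.68
tcp_pos: [0.5789, 0.2064, 0.2491]
eef_rot: [-0.342, -2.006, 2.013]
contact_force: [0.9, 0.8, -1.1]
opening: 0.0302
t 7.675 tcp [0.5789 0.2064 0.2491] F [ 0.92  0.84 -1.09] M [ 0.03 -0.11 -0.05] op 0.0302
R [[-0.9334, -0.0296, -0.3577], [0.3578, 0.0023, -0.9338], [0.0285, -0.9996, 0.0084]] q [ 0.586  0.405  0.326 -0.018 -1.515  0.62 ]
d world [-0.0024  0.0044  0.0004] d tool [ 0.0038 -0.0003 -0.0032]
tip [0.57564403 0.20666122 0.1386566 ]
```

View pics/s8.png

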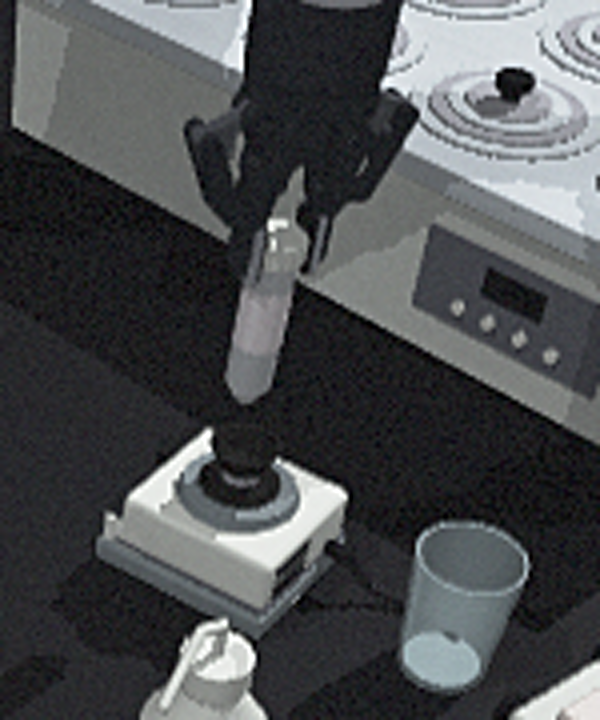

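View pics/w4.png

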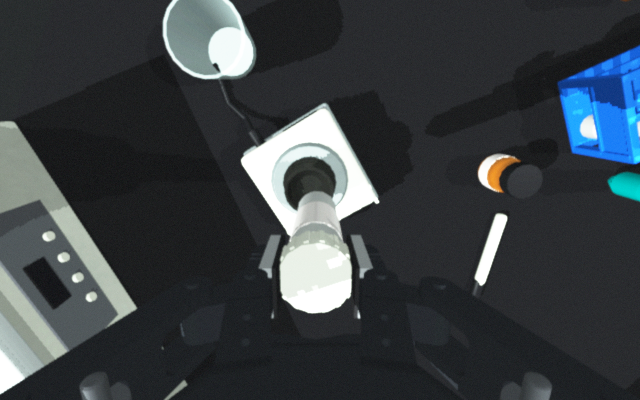

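```bash
python3 -c "
from h import *
from plant import eyes,sensors
s=sensors.read_state();R=Ro.from_rotvec(s['eef_rot']).as_matrix();p=s['tcp_pos'];y=R[:,1]
d=eyes.get_image('scene')
x0,y0,k=375,80,9
im=cv2.resize(d['frame'][y0:150,x0:430],None,fx=k,fy=k,interpolation=cv2.INTER_CUBIC)
im=np.clip((im/255.)**.6*255,0,255).astype(np.uint8)
def L(a,b,c):
    q=((proj(d,[a,b])-[x0,y0]+.5)*k-.5).astype(int); cv2.line(im,tuple(map(int,q[0])),tuple(map(int,q[1])),c,1); print(q.tolist())
L(p-.0075*y,p+.1105*y,(0,0,255)); L(p+[0,0,.0075],p-[0,0,.1105],(0,255,0))
cv2.imwrite('pics/s9.png',im)
"
```

```text
[[227, 165], [153, 539]]
[[227, 165], [161, 545]]
```

View pics/s9.png

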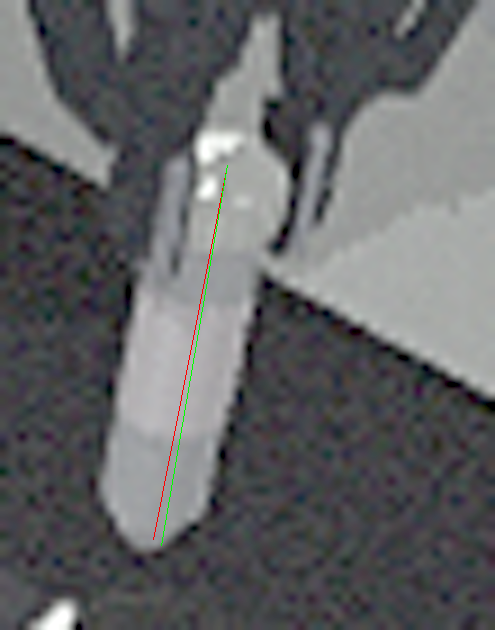

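```bash
python3 -m crank '[0,0.005,-0.003,0,1,0,0.01,-0.001,0,1,0,0.007,0,0,1,0,0,0,0,1]'
python3 -c "
from h import *
s,R=st()
tip=s['tcp_pos']+.1105*R[:,1];print('tip',tip,'d tool',R.T@(np.array([.5765,.2108,.089])-tip))
from plant import eyes
d=eyes.get_image('scene');f=np.clip((d['frame']/255.)**.6*255,0,255).astype(np.uint8);crop(f,360,80,430,180,7,'s10.png')
d=eyes.get_image('wrist');f=np.clip((d['frame']/255.)**.5*255,0,255).astype(np.uint8);crop(f,240,100,400,240,5,'w5.png')
d=eyes.get_image('top');f=np.clip((d['frame']/255.)**.6*255,0,255).astype(np.uint8);crop(f,170,140,270,240,6,'t5.png')
"
```

```text
time: 8.32
tcp_pos: [0.579, 0.2096, 0.2253]
eef_rot: [-0.341, -2.005, 2.013]
contact_force: [0.2, -0.6, -0.8]
opening: 0.0306
t 8.325 tcp [0.579  0.2096 0.2253] F [ 0.22 -0.61 -0.85] M [-0.03 -0.12 -0.03] op 0.0306
R [[-0.9332, -0.0304, -0.3581], [0.3582, 0.0021, -0.9336], [0.0292, -0.9995, 0.0089]] q [ 0.59   0.414  0.279 -0.019 -1.46   0.617]
tip [0.5756232  0.20987083 0.11489143] d tool [-0.00124066  0.02585464 -0.00141293]
```

View pics/s10.png

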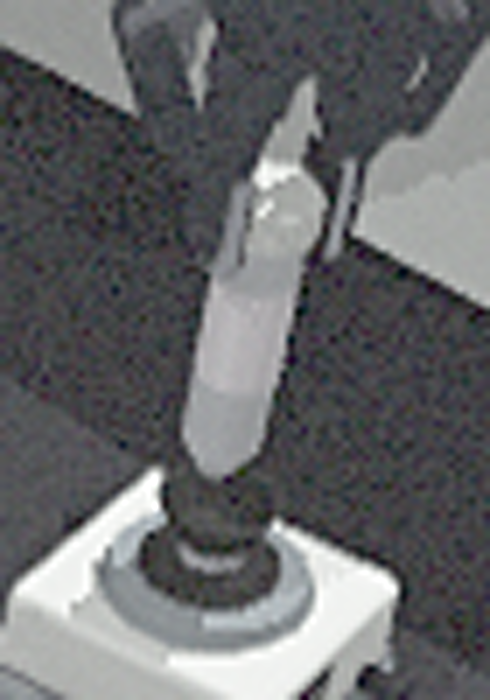

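View pics/w5.png

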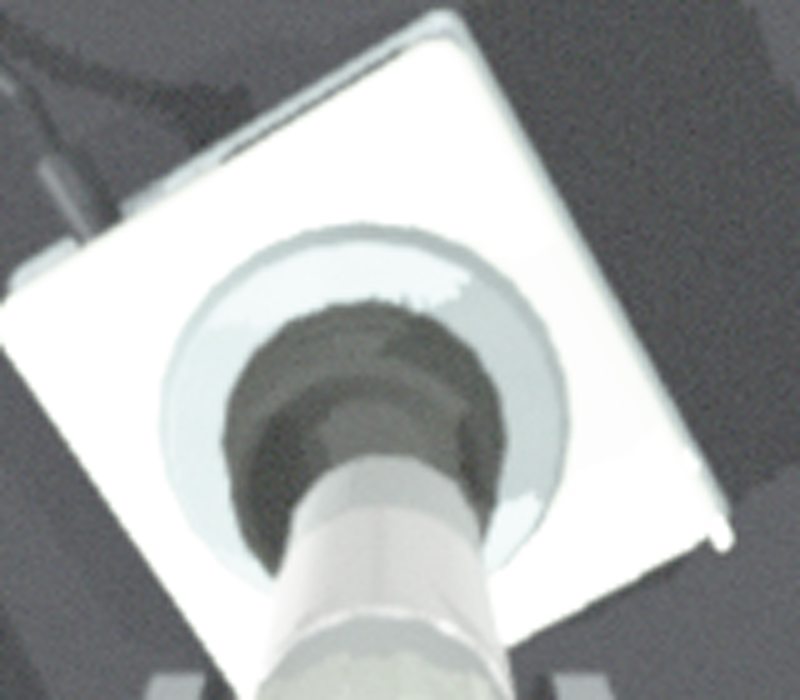

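```bash
python3 -m crank '[-0.001,0.006,-0.0015,0,1,0,0.007,0,0,1,0,0.004,0,0,1,0,0,0,0,1]'
python3 -c "
from h import *
s,R=st()
tip=s['tcp_pos']+.1105*R[:,1];print('tip',tip,'d tool',R.T@(np.array([.5765,.2108,.089])-tip))
"
```

```text
time: 8.98
tcp_pos: [0.5807, 0.211, 0.2085]
eef_rot: [-0.344, -2.008, 2.012]
contact_force: [-0.6, 0.1, 0.1]
opening: 0.0303
t 8.975 tcp [0.5807 0.211  0.2085] F [-0.63  0.1   0.1 ] M [-0.02 -0.06 -0.  ] op 0.0303
R [[-0.9332, -0.0282, -0.3583], [0.3584, 0.0033, -0.9336], [0.0275, -0.9996, 0.007]] q [ 0.591  0.421  0.248 -0.019 -1.419  0.617]
tip [0.57758356 0.21135439 0.09801924] d tool [0.00056467 0.00904431 0.00084241]
```

Tip is inside the rim, ~9 mm above the floor. Creep down and watch the force.

```bash
python3 -m crank '[0,0.003,0,0,1,0,0.003,0,0,1,0,0,0,0,1]'; python3 -m crank '[0,0.002,0,0,1,0,0,0,0,1]'
```

```text
time: 9.35
tcp_pos: [0.5806, 0.211, 0.2023]
eef_rot: [-0.344, -2.008, 2.012]
contact_force: [1.0, -0.1, -0.3]
opening: 0.0303
time: 9.6
tcp_pos: [0.5809, 0.2111, 0.2009]
eef_rot: [-0.345, -2.009, 2.012]
contact_force: [-0.3, 0.3, -0.3]
opening: 0.0307
```

```bash
python3 -m crank '[0,0.002,0,0,1,0,0,0,0,1]'; python3 -m crank '[0,0.002,0,0,1,0,0,0,0,1]'
```

```text
time: 9.85
tcp_pos: [0.5813, 0.2109, 0.2]
eef_rot: [-0.347, -2.011, 2.012]
contact_force: [-1.0, 0.1, 3.1]
opening: 0.0307
time: 10.1
tcp_pos: [0.5815, 0.2108, 0.1988]
eef_rot: [-0.348, -2.012, 2.012]
contact_force: [-1.1, -0.7, 4.5]
opening: 0.0306
```

```bash
python3 -m crank '[0,0.002,0,0,1]'; python3 -m crank '[0,0.002,0,0,1]'; python3 -m crank '[0,0.002,0,0,1]'
```

```text
time: 10.22
tcp_pos: [0.5816, 0.2108, 0.1972]
eef_rot: [-0.349, -2.012, 2.013]
contact_force: [-1.1, -1.0, 4.7]
opening: 0.0306
time: 10.35
tcp_pos: [0.5818, 0.2107, 0.1956]
eef_rot: [-0.35, -2.013, 2.013]
contact_force: [-1.2, -1.1, 5.9]
opening: 0.0307
time: 10.48
tcp_pos: [0.5822, 0.2106, 0.1944]
eef_rot: [-0.352, -2.014, 2.013]
contact_force: [-0.4, -1.5, 11.9]
opening: 0.0308
```

```bash
python3 -m crank '[0,0.001,0,0,1]'; python3 -m crank '[0,0.001,0,0,1]'; python3 -c "
from h import *
s,R=st()
print(s['tcp_pos']+.1105*R[:,1])"
```

```text
time: 10.6
tcp_pos: [0.5825, 0.2104, 0.1945]
eef_rot: [-0.353, -2.015, 2.014]
contact_force: [-2.8, -1.3, 8.6]
opening: 0.0306
time: 10.72
tcp_pos: [0.5828, 0.2103, 0.1945]
eef_rot: [-0.354, -2.016, 2.014]
contact_force: [-1.7, -1.0, 7.7]
opening: 0.0303
t 10.725 tcp [0.5828 0.2103 0.1945] F [-1.72 -1.02  7.67] M [-0.35  0.88  0.05] op 0.0303
R [[-0.9338, -0.0171, -0.3574], [0.3574, 0.0038, -0.934], [0.0173, -0.9998, 0.0025]] q [ 0.591  0.423  0.213 -0.013 -1.373  0.617]
[0.58087263 0.21068114 0.08397829]
```

```bash
python3 -m crank '[0.0003,0.003,0,0,1]'; python3 -m crank '[0.0003,0.003,0,0,1]'; python3 -c "
from h import *
s,R=st()
print(s['tcp_pos']+.1105*R[:,1])"
```

```text
time: 10.85
tcp_pos: [0.5836, 0.21, 0.1942]
eef_rot: [-0.359, -2.018, 2.016]
contact_force: [-1.1, -2.0, 18.9]
opening: 0.0306
time: 10.98
tcp_pos: [0.5843, 0.2097, 0.1942]
eef_rot: [-0.363, -2.021, 2.017]
contact_force: [-2.6, -1.7, 15.9]
opening: 0.0309
t 10.975 tcp [0.5843 0.2097 0.1942] F [-2.65 -1.66 15.88] M [-0.95  1.53  0.01] op 0.0309
R [[-0.9343, -0.0081, -0.3565], [0.3565, 0.0036, -0.9343], [0.0089, -1.0, -0.0005]] q [ 0.592  0.42   0.205 -0.008 -1.361  0.616]
[0.58339449 0.21007766 0.08372153]
```

```bash
python3 -c "
from h import *
from plant import eyes
for i in range(4):
    d=eyes.get_image('wrist'); s,R=st()
f=np.clip((d['frame']/255.)**.5*255,0,255).astype(np.uint8);crop(f,220,100,420,330,3,'w6.png')
d=eyes.get_image('scene');f=np.clip((d['frame']/255.)**.6*255,0,255).astype(np.uint8);crop(f,360,80,440,180,6,'s11.png')
"
```

```text
t 11.025 tcp [0.5843 0.2097 0.1942] F [-3.68 -1.35 14.79] M [-0.8   1.47  0.06] op 0.0306
R [[-0.9343, -0.008, -0.3565], [0.3565, 0.0037, -0.9343], [0.0088, -1.0, -0.0006]] q [ 0.592  0.42   0.205 -0.008 -1.361  0.616]
t 11.075 tcp [0.5842 0.2097 0.1942] F [-1.85 -0.11 16.02] M [-0.84  1.42  0.01] op 0.0307
R [[-0.9342, -0.0082, -0.3565], [0.3565, 0.0038, -0.9343], [0.009, -1.0, -0.0006]] q [ 0.592  0.42   0.205 -0.008 -1.361  0.616]
t 11.125 tcp [0.5842 0.2097 0.1942] F [-3.2  -1.51 14.53] M [-0.77  1.43  0.04] op 0.0306
R [[-0.9343, -0.0083, -0.3565], [0.3565, 0.0038, -0.9343], [0.0091, -1.0, -0.0006]] q [ 0.592  0.42   0.205 -0.008 -1.361  0.616]
t 11.175 tcp [0.5841 0.2097 0.1943] F [-2.14 -1.17 15.12] M [-0.86  1.43  0.04] op 0.0308
R [[-0.9342, -0.0084, -0.3565], [0.3565, 0.0038, -0.9343], [0.0092, -1.0, -0.0006]] q [ 0.592  0.42   0.205 -0.008 -1.361  0.616]
```

View pics/w6.png

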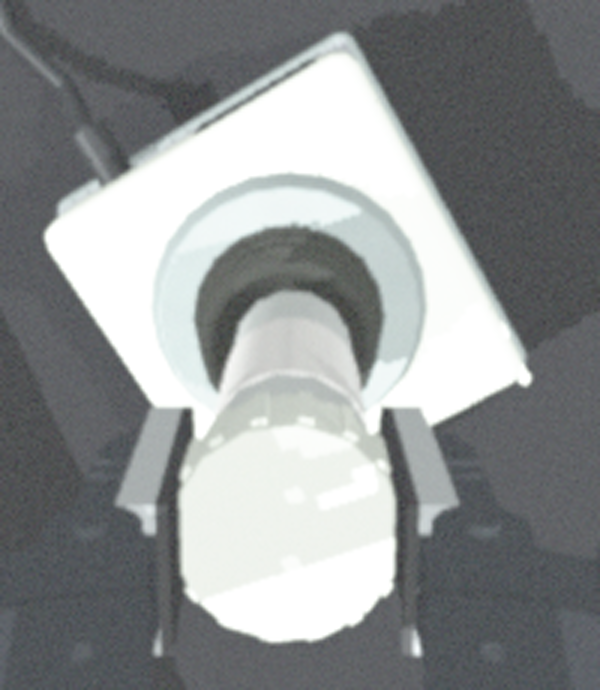

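View pics/s11.png

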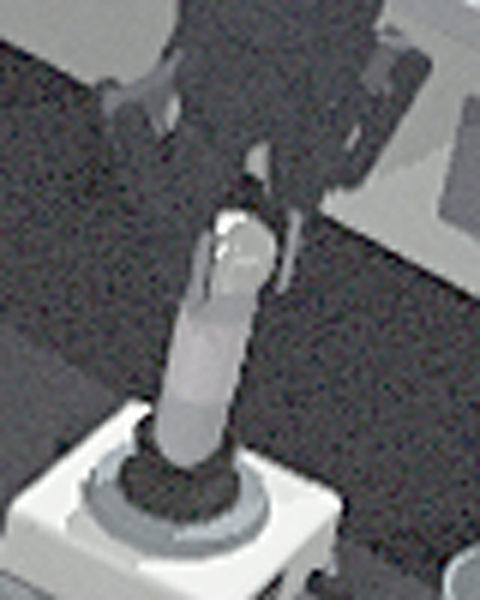

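```bash
python3 -c "
from h import *
from plant import eyes,sensors
s=sensors.read_state();p=s['tcp_pos']
for n,(x0,y0,x1,y1),k in(('scene',(375,100,420,165),10),('wrist',(260,180,370,330),5),('top',(170,150,270,240),7)):
    d=eyes.get_image(n)
    im=cv2.resize(d['frame'][y0:y1,x0:x1],None,fx=k,fy=k,interpolation=cv2.INTER_CUBIC)
    im=np.clip((im/255.)**.6*255,0,255).astype(np.uint8)
    for tx,c in((0,(0,255,0)),(-.0065,(0,0,255))):
        q=((proj(d,[p+[-tx*.0075/.1105,0,.0075],p+[tx*.075/.1105,0,-.075],p+[tx,0,-.1105]])-[x0,y0]+.5)*k-.5).round().astype(np.int32)
        cv2.polylines(im,[q],False,c,1);print(n,q.tolist())
    cv2.imwrite('pics/z_'+n+'.png',im)
"
```

```text
scene [[245, 194], [195, 475], [175, 587]]
scene [[246, 195], [181, 467], [156, 575]]
wrist [[270, 494], [273, 175], [274, 102]]
wrist [[268, 489], [285, 204], [288, 138]]
top [[188, 258], [264, 276], [292, 282]]
top [[188, 256], [264, 290], [292, 303]]
```

View pics/z_scene.png

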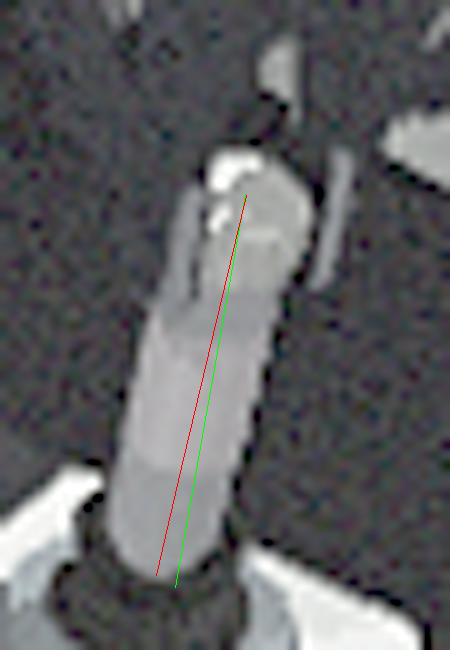

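View pics/z_wrist.png

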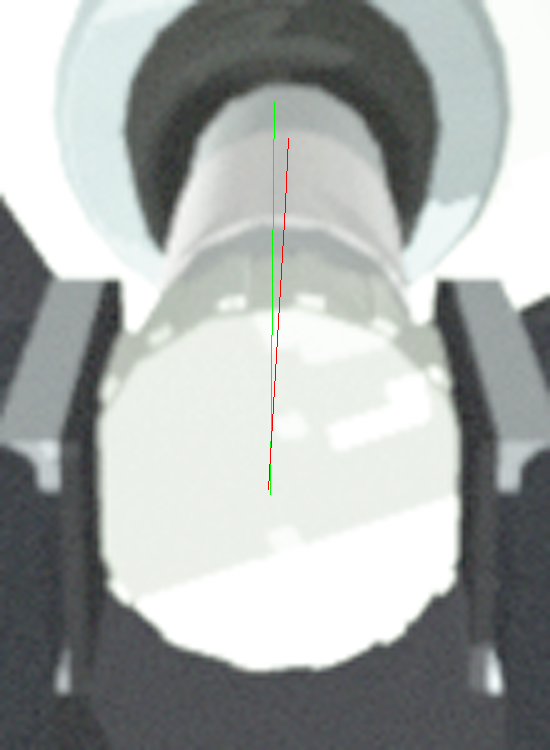

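View pics/z_top.png

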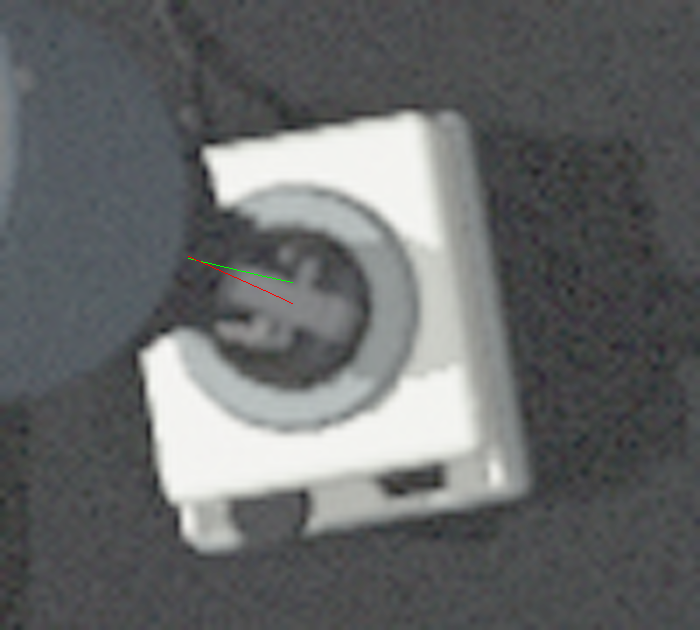

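```bash
python3 -c "
from h import *
from plant import eyes
for n,(x0,y0,x1,y1),k in(('scene',(380,125,412,160),20),('wrist',(285,190,350,250),11)):
    d=eyes.get_image(n);np.save('f_'+n+'.npy',d,allow_pickle=True)
    im=cv2.resize(d['frame'][y0:y1,x0:x1],None,fx=k,fy=k,interpolation=cv2.INTER_CUBIC)
    im=np.clip((im/255.)**.6*255,0,255).astype(np.uint8)
    cv2.imwrite('pics/y_'+n+'.png',im)
"
```

```text
(no output)
```

View pics/y_scene.png

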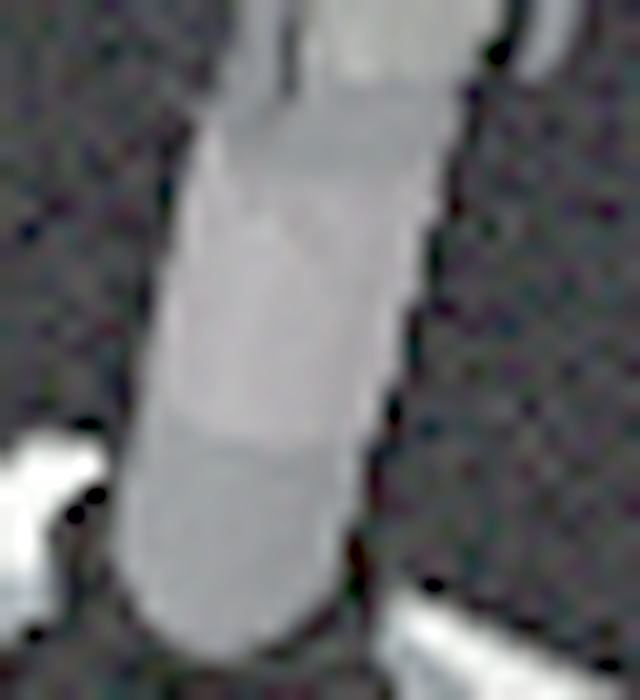

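View pics/y_wrist.png

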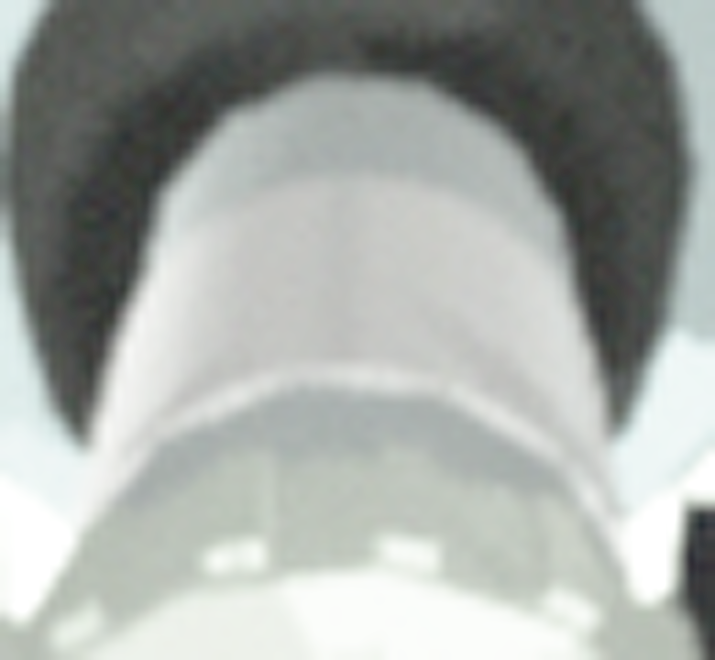

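```bash
cat > fit.py <<'E'
from h import *
from scipy.optimize import least_squares
def fit(sets,p0):
    rays=[]
    for d,x0,y0,k,pts in sets:
        for x,y in pts: rays.append(ray(d,x0+(x+.5)/k-.5,y0+(y+.5)/k-.5))
    def res(q):
        p=np.array([q[0],q[1],p0[2]]);a=np.array([q[2],q[3],1.]);a/=np.linalg.norm(a);o=[]
        for c,w in rays:
            n=np.cross(w,a);o.append(abs((p-c)@n)/np.linalg.norm(n)-.0145)
        return np.array(o)
    s=least_squares(res,[p0[0],p0[1],0,0]);J=np.linalg.pinv(s.jac.T@s.jac)*.0003**2
    print("axis@z",p0[2],s.x.round(4),"sd",np.sqrt(np.diag(J)).round(4),"res mm",(s.fun*1e3).round(2))
E
python3 - <<'E'
from fit import *
s=np.load('f_scene.npy',allow_pickle=True).item();w=np.load('f_wrist.npy',allow_pickle=True).item()
S=(s,380,125,20,[(197,140),(162,290),(130,450),(452,160),(412,310),(375,440),(350,530)])
W=(w,285,190,11,[(95,430),(130,310),(157,210),(612,430),(590,330),(565,230)])
p=[.5841,.2097,.15]
fit([S,W],p);fit([S],p);fit([W],p)
# earlier free-hang frame
S2=(s,375,80,9,[(135,300),(120,390),(105,470),(255,300),(235,390),(213,470)])
E
```

```text
axis@z 0.15 [ 0.5809  0.2092  0.0824 -0.021 ] sd [0.0003 0.0003 0.0093 0.0092] res mm [ 0.72  0.72  0.07  0.57  0.5   0.15 -0.03  0.2   0.1   0.13 -0.01  0.1
  0.04]
axis@z 0.15 [ 0.5926  0.1912  0.3304 -0.4019] sd [0.0024 0.0036 0.0761 0.1177] res mm [-0.11  0.2  -0.09 -0.06  0.1  -0.02 -0.03]
axis@z 0.15 [ 0.5813  0.2091  0.0835 -0.0201] sd [0.0007 0.0004 0.0223 0.0113] res mm [ 0.02 -0.05  0.02 -0.03  0.06 -0.03]
```

```bash
python3 -m crank '[0.002,0.002,0.0007,0,1]'; python3 -m crank '[0.003,0.002,0.001,0,1]';python3 -c "
from h import *
st()"
```

```text
time: 11.6
tcp_pos: [0.5828, 0.2098, 0.1945]
eef_rot: [-0.366, -2.024, 2.017]
contact_force: [-2.0, 0.1, 9.9]
opening: 0.0305
time: 11.72
tcp_pos: [0.5805, 0.2103, 0.1945]
eef_rot: [-0.37, -2.028, 2.016]
contact_force: [-1.6, 0.0, 9.7]
opening: 0.0307
t 11.725 tcp [0.5805 0.2103 0.1945] F [-1.57  0.05  9.73] M [0.04 0.53 0.02] op 0.0307
R [[-0.9345, -0.0011, -0.356], [0.356, 0.006, -0.9345], [0.0032, -1.0, -0.0053]] q [ 0.597  0.408  0.187 -0.006 -1.348  0.611]
```

```bash
python3 -m crank '[0.003,0.002,0.001,0,1]';python3 -m crank '[0.002,0.0025,0.0007,0,1]'; python3 -c "
from h import *
st()
from plant import eyes
for n,(x0,y0,x1,y1),k in(('scene',(375,115,415,165),14),('wrist',(285,190,350,250),11)):
    d=eyes.get_image(n);np.save('f_'+n+'.npy',d,allow_pickle=True)
    im=cv2.resize(d['frame'][y0:y1,x0:x1],None,fx=k,fy=k,interpolation=cv2.INTER_CUBIC)
    im=np.clip((im/255.)**.6*255,0,255).astype(np.uint8)
    cv2.imwrite('pics/x_'+n+'.png',im)
"
```

```text
time: 11.85
tcp_pos: [0.5785, 0.2107, 0.1946]
eef_rot: [-0.374, -2.032, 2.016]
contact_force: [-0.9, 0.6, 9.9]
opening: 0.0306
time: 11.98
tcp_pos: [0.5776, 0.2108, 0.1945]
eef_rot: [-0.379, -2.036, 2.016]
contact_force: [-0.8, -1.0, 13.2]
opening: 0.0307
t 11.975 tcp [0.5776 0.2108 0.1945] F [-0.83 -1.01 13.2 ] M [-0.75  0.44 -0.04] op 0.0307
R [[-0.9348, 0.0082, -0.3552], [0.3552, 0.0081, -0.9347], [-0.0048, -0.9999, -0.0105]] q [ 0.603  0.397  0.169 -0.002 -1.332  0.606]
```

View pics/x_scene.png

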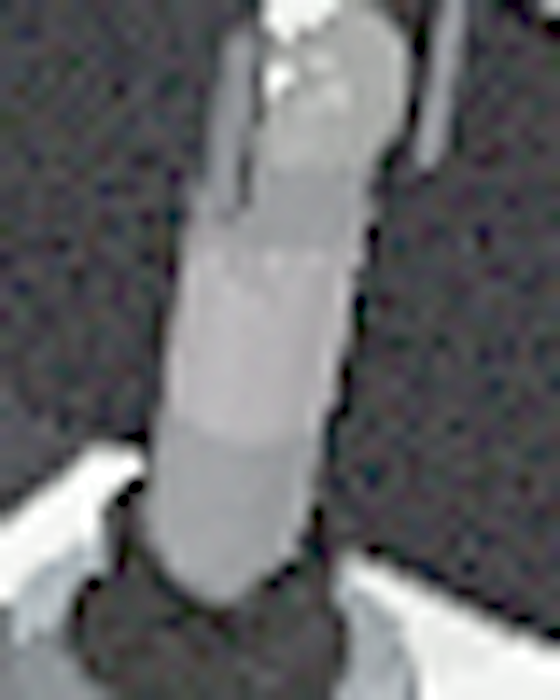

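View pics/x_wrist.png

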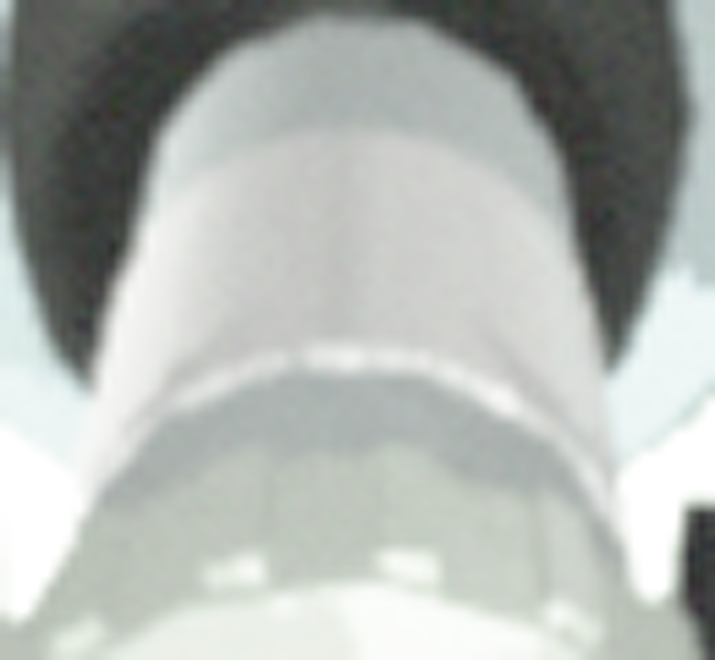

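```bash
python3 - <<'E'
from fit import *
s=np.load('f_scene.npy',allow_pickle=True).item();w=np.load('f_wrist.npy',allow_pickle=True).item()
S=(s,375,115,14,[(187,230),(168,330),(152,440),(366,220),(342,340),(318,450)])
W=(w,285,190,11,[(95,390),(122,280),(150,180),(608,370),(588,280),(565,180)])
p=[.5776,.2108,.15]
fit([S,W],p);fit([W],p)
E
python3 -c "
from h import *
st()"
```

```text
axis@z 0.15 [ 0.576   0.21    0.022  -0.0101] sd [0.0003 0.0004 0.0112 0.0106] res mm [0.52 0.78 0.22 0.4  0.41 0.06 0.42 0.41 0.16 0.18 0.16 0.07]
axis@z 0.15 [ 0.5775  0.2096  0.0397 -0.0154] sd [0.0008 0.0004 0.0259 0.0126] res mm [-0.04  0.07 -0.03 -0.01  0.01 -0.01]
t 12.075 tcp [0.5776 0.2107 0.1945] F [-0.19 -0.92 11.6 ] M [-0.46  0.3   0.06] op 0.0309
R [[-0.9348, 0.0081, -0.3552], [0.3552, 0.0082, -0.9347], [-0.0047, -0.9999, -0.0105]] q [ 0.602  0.396  0.169 -0.002 -1.332  0.606]
```

```bash
python3 -m crank '[0.0015,0.003,0.0003,0,1]'; python3 -c "
from h import *
from plant import eyes
for i in range(5):
    d=eyes.get_image('top'); st()
"
```

```text
time: 12.2
tcp_pos: [0.5777, 0.2107, 0.1945]
eef_rot: [-0.384, -2.04, 2.017]
contact_force: [-1.8, -2.4, 15.1]
opening: 0.0306
t 12.25 tcp [0.5775 0.2107 0.1945] F [-1.83 -1.46 13.02] M [-0.86  0.58 -0.04] op 0.0309
R [[-0.9349, 0.0138, -0.3546], [0.3547, 0.0083, -0.9349], [-0.0099, -0.9999, -0.0127]] q [ 6.040e-01  3.930e-01  1.620e-01  1.000e-03 -1.323e+00  6.040e-01]
t 12.3 tcp [0.5775 0.2107 0.1945] F [-1.58 -2.3  13.73] M [-0.9   0.52 -0.03] op 0.0308
R [[-0.9349, 0.0136, -0.3546], [0.3547, 0.0085, -0.9349], [-0.0097, -0.9999, -0.0127]] q [ 6.040e-01  3.930e-01  1.620e-01  1.000e-03 -1.324e+00  6.040e-01]
t 12.35 tcp [0.5775 0.2107 0.1945] F [-1.88 -1.28 14.07] M [-0.9   0.62  0.04] op 0.0307
R [[-0.9349, 0.0136, -0.3547], [0.3548, 0.0084, -0.9349], [-0.0097, -0.9999, -0.0127]] q [ 6.040e-01  3.930e-01  1.620e-01  1.000e-03 -1.324e+00  6.040e-01]
t 12.4 tcp [0.5776 0.2107 0.1945] F [-1.13 -1.53 13.33] M [-0.85  0.53 -0.02] op 0.0308
R [[-0.9349, 0.0135, -0.3546], [0.3548, 0.0084, -0.9349], [-0.0096, -0.9999, -0.0126]] q [ 6.040e-01  3.930e-01  1.620e-01  1.000e-03 -1.324e+00  6.040e-01]
t 12.45 tcp [0.5776 0.2107 0.1945] F [-0.29 -1.72 14.16] M [-0.89  0.54 -0.06] op 0.0308
R [[-0.9349, 0.0135, -0.3547], [0.3549, 0.0084, -0.9349], [-0.0096, -0.9999, -0.0127]] q [ 6.040e-01  3.930e-01  1.620e-01  1.000e-03 -1.324e+00  6.040e-01]
```

```bash
python3 -c "
from plant import eyes
import cv2
cv2.imwrite('pics/fin.png',eyes.get_image('scene')['frame'])"
```

```text
(no output)
```

View pics/fin.png

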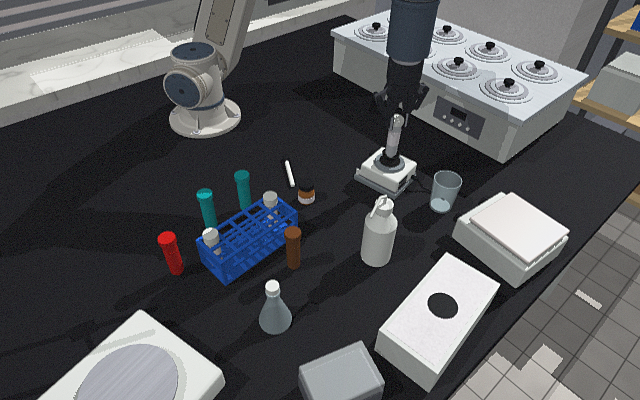

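The tube is in the cup at about (393,150). The rack, the two shorter bottles at (211,237) and (270,199), and the bystanders look the same as in the first picture, so I'm handing in.

```bash
python3 -c "
from plant import r
from h import st
st(); print(r.hand_in())"
```

```text
t 12.5 tcp [0.5776 0.2107 0.1946] F [-1.86 -1.92 13.44] M [-0.89  0.56 -0.  ] op 0.0305
R [[-0.9349, 0.0135, -0.3547], [0.3548, 0.0085, -0.9349], [-0.0097, -0.9999, -0.0127]] q [ 6.040e-01  3.930e-01  1.620e-01  1.000e-03 -1.324e+00  6.040e-01]
the job is handed in; nothing more can be done
None
```

I lifted the tall tube by its cap out of the middle hole of the rack, stood its tip in the mixer cup and pressed it down. I handed in at 12.5 s, still holding and pressing it.

- **Which tube:** I measured cap tops at about 0.120 m for this tube and 0.096 m for the other two, which matches the sizes given.
- **On the stop:** The cup went down about 5.5 to 6 mm. After that the height hardly changed (0.1946 to 0.1942 m) as the push rose from about 8 to 19 N. The final push was a steady 13 to 14 N, and the highest I read was 18.9 N.
- **Upright:** The tube had pivoted in the grip to about 4 to 5° off vertical while I pressed. I mended this by shifting the grip back while keeping a light press. The last image fit, made just before the final push, gave about 1.4° (the wrist picture alone gave 2.4°, with wide uncertainty). I did not measure it again after that push.
- **Grip reading:** The finger opening read 30.5 mm on a cap given as 34 mm, which I could not explain. The grip held throughout.
- **Bystanders:** In the last scene picture, the two shorter tubes and everything else look to be where they started.

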